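# Inspect a soldered copper beaker under the lamp and hold it clear of its brick

## Robot

A 6-joint arm with a two-finger parallel gripper is mounted at the origin on the work surface. World frame = base frame: x ahead of the robot, y to its left, z up, the work surface at z = 0. Lengths are in mm, angles in rad, forces in N, time in s.
With the tool pointing down it reaches from about 425 to 1125 mm from the base axis. Payload 14.9 kg.
Tool frame: the origin (TCP) lies at the very end of the fingers, on their centre line; the grasp point (between the pads) lies 19 mm behind it; z points along the fingers, y is the line along which they close (so a half turn about z gives the same grasp; the last joint's range is limited). The gripper opens to 91 mm and grips with 3 to 60 N. Pads are 32 mm wide; open, the fingers measure 118 mm over their backs; the gripper's body (76 mm by 178 mm) begins 60 mm behind the grasp point.
Start: joints at [1.113, 0.379, 1.734, -0, 1.028, -0.033], TCP at [288.505, 637.795, 184.232] pointing down, gripper open.
Joint ranges: [-2.77, 2.77], [-0.74, 2.19], [0, 2.66], [-1.06, 4.2], [0.31, 2.87], [-3.08, 3.08]. Speed limits (rad/s): [1.89, 1.89, 2.39, 3.14, 3.14, 3.14].

## Interface

Orientations are given as a unit quaternion [x, y, z, w].
In Python, from station import r, optics gives the robot as it stands. The module is installed in compiled form; this text tells all that it offers.
- The arm moves only by the shell command python3 -m pendant 'ROWS'. ROWS is JSON, a list of rows, each an object with "turn": the turn, a rotation vector about the world's x, y, z as a fraction of full scale, a list of three; "xyz": the shift along the world's x, y, z as a fraction of full scale, a list of three; "claw": the closure, from -1 (fully open) to 1 (shut). A call has 1 to 12 rows; each row shifts and turns the commanded pose from where the row before left it; what a row does not reach is not made up. Full scale, the value 1, is 0.05 m for a shift and 6 degrees for a turn. A row lasts 1/8 s, in which the tool goes at most 62.5 mm and 10.7 degrees, less where a joint would pass 70% of its speed; a pose out of reach is approached as far as the arm can. A call with a number of a shift or a turn outside -1 to 1 is refused whole. A call with a gripper value outside its range is refused whole. The fingers move at their own pace and stop on an object; the grip force is fixed at half the most. Time passes only in rows, so rows that do not move let the fingers close. It gives the time, the measured TCP pose, the force, the opening and the grip force at its end, in the units of the state.
- r.state(): the state, without advancing time (a new reading comes with each control period).
- optics.camera(name): name is "scene" or "top" or "wrist"; returns a dict with "img" (480x640x3 uint8, red, green, blue), "depth" (480x640 float32, mm along the optical axis (not along the pixel's ray), 0 where there is no reading), "K" (3x3 intrinsics, pixels), "dist_coeffs" ([k1, k2, p1, p2, k3] as OpenCV has them; the pictures are not rectified), "rvec" (rotation vector, rad) and "tvec" (3), from world to camera coordinates, as OpenCV has them; the wrist camera has in their place "hand_eye" (4x4, takes a point from camera to tool coordinates, whose origin is the TCP and whose axes are the flange's). Camera axes: x right, y down, z forward; pixel columns grow to the right and rows downward; lengths in mm; the calibration is good to about 2 mm. A picture is of the moment at which its call begins: read the wrist's pose just before it.
- r.close_job(): hands the job in; it is judged then, once.
The state is a dict: "clock": time; "joint_pos": joint angles; "dq": joint speeds; "effort": joint torques, N m; "tool_pos": TCP position; "eef_rot": TCP orientation; "ft_force": force on the tool from outside, world axes, zero at the start; "ft_torque": the same for the moment, N m; "width": finger opening in mm; "finger_force": force on a finger pad.
Only numpy, scipy, OpenCV 4.12 (cv2) and the standard library are available. Lean on these libraries where they do the work, as an engineer would, in place of code of your own. Each camera call takes 0.05 s, during which the arm holds its last target. There are 200 camera calls.

## Task

Lift the copper beaker that stands on the soldering brick straight up clear of the brick, then, above the brick, tip it about 45 degrees with its mouth leaning towards the lantern and keep it so for two seconds, so that the light falls on the seam inside. Then bring it upright again and finish while still holding it in the gripper, level and still, straight above the brick with at least 10 cm of air below it, so that I can change the brick underneath. Leave the other beaker, the lantern, the hammer and the jar where they stand.

Things in the scene. Friction and masses are not known exactly. Their poses are not given: they have to be found in the camera images.
- beaker: The beaker to handle: a plain round straight-sided open copper cup, 56 mm outside diameter, 85 mm tall, 3 mm wall, 4 mm bottom, about 0.15 to 0.31 kg. It stands mouth up on the brick, up to 20 mm off the brick's centre. Origin: centre of its underside; z runs up its axis to the mouth. Being round, its yaw means nothing. Rigid enough for a firm grip (25 N).
- beaker_rim (a point): Centre of the mouth of that beaker, 85 mm above its underside on its axis.
- beaker_sight (a point): Imaginary point on that beaker's axis, 300 mm from its underside out beyond the mouth: it shows which way the mouth looks.
- brick: Pale soldering brick, 115 x 115 mm and 30 mm high, fixed to the bench, turned up to 9 degrees. Origin: centre of its underside, on the bench; its top is at height 30 mm.
- lamp: Battery lantern standing on the bench 300 to 375 mm to the left or the right of the brick's centre: round black foot 90 mm across, white tube 52 mm across, black cap 68 mm across with a wire handle, 160 mm tall in all. Loose, 0.7 kg, to be left alone. Origin: centre of its underside.
- spare: Another copper beaker of the same shape and size, standing on the bench across the brick from the lantern; to be left alone. Origin: centre of its underside.
- mallet: Hammer lying on the bench beyond the brick, about 260 mm long, 26 mm high, lying roughly left to right, to be left alone. Origin: about the middle, at its underside.
- jar: Glass jar 64 mm across and 90 mm tall with a brush handle sticking out to 150 mm, standing on the bench beyond the brick; to be left alone. Origin: centre of its underside.
Mind the look-alikes: they are no part of the job. What is meant by the brick is not brown, and is the smaller of those in its own colour.

How it is judged:
By the outcome, as a careful person would: the job done as asked, in the order asked, and still so for the second after the job is handed in, while the arm keeps its last pose, push and grip.
It also fails if it takes over 48 s, if anything falls off the work surface, if the arm or the gripper's body presses on something with over 40 N, if the wrist force passes 120 N, or if a joint passes its speed limit or range.

## Working session

There is one attempt and no reset: what is moved stays moved. The work goes in short steps, Python scripts to look and compute and a shell command to move; the robot and the scene stay as the last step left them, time stands still between calls to the robot, and variables do not carry over. Pictures are saved under pics/ and viewed, at most 10 in all, crops included, and the job is handed in when it is done.

```bash
mkdir -p pics; python3 - <<'E'
from station import r, optics
import cv2,numpy as np,pickle
s=r.state();print(s)
d={}
for n in("scene","top"):
    c=optics.camera(n);d[n]=c;cv2.imwrite(f"pics/{n}1.png",c["img"][:,:,::-1])
    R,_=cv2.Rodrigues(np.array(c["rvec"],float));print(n,-R.T@np.array(c["tvec"]).ravel(),R[2],c["K"],c["dist_coeffs"])
pickle.dump(d,open("d.pkl","wb"))
E
```

```text
{'clock': 0.0, 'joint_pos': array([ 1.11270265e+00,  3.79396025e-01,  1.73474793e+00, -1.89623952e-05,
        1.02853005e+00, -3.32806136e-02]), 'dq': array([-0.00053377, -0.00039825,  0.00119219,  0.00043139, -0.00087882,
       -0.00079685]), 'effort': array([ 2.56713247e-03, -7.63738060e+01, -4.34360504e+01,  6.52188133e-02,
        4.24516015e-02, -9.85033512e-05]), 'tool_pos': array([288.31815807, 637.40829301, 183.61331545]), 'eef_rot': array([ 2.10808139e-01,  9.77527307e-01, -5.26414782e-04, -1.23630302e-04]), 'ft_force': array([-0.08801006,  0.690651  , -0.21777606]), 'ft_torque': array([-0.06258839, -0.01400938, -0.01489091]), 'finger_force': 0.0, 'width': 91.07083265030603}
scene [1505.55669707  205.5886039   799.59320158] [-0.84379106 -0.15213489 -0.5146568 ] [[508.15929207   0.         320.25872606]
 [  0.         508.15929207 247.70060514]
 [  0.           0.           1.        ]] [-0.09775984  0.          0.          0.          0.        ]
top [ 307.84971776   57.57133707 1445.82639463] [ 0.18770727  0.0078661  -0.98219352] [[505.56824863   0.         323.05348606]
 [  0.         505.56824863 245.6810994 ]
 [  0.           0.           1.        ]] [-0.04370434  0.          0.          0.          0.        ]
```

View pics/scene1.png

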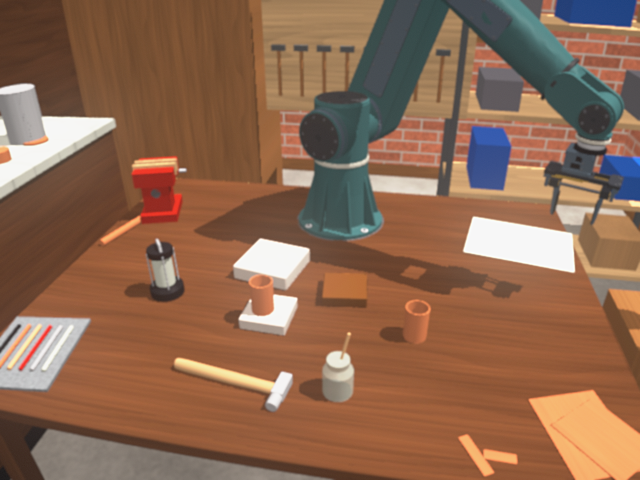

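View pics/top1.png

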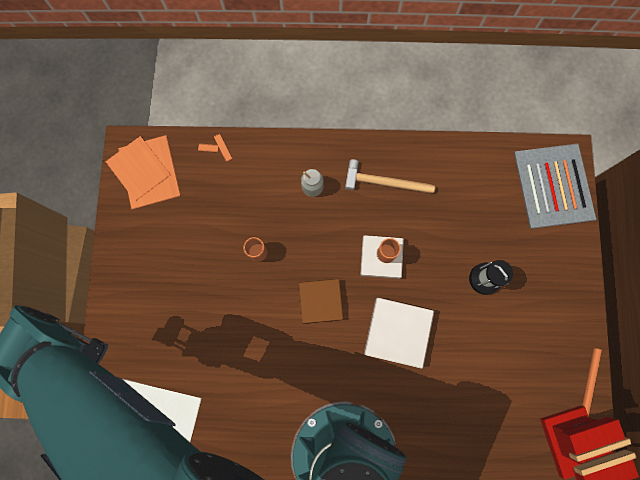

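The scene view shows the target beaker at about (262,295) on the small white brick (268,314). The lantern is at (165,272), the spare at (416,322), the hammer at (235,378) and the jar at (338,375). In the top view the beaker is at (388,250), the lantern foot at (487,278) and the spare at (255,248).

```bash
cat > h.py <<'E'
import cv2,numpy as np
def Rt(c): return cv2.Rodrigues(np.array(c["rvec"],float))[0],np.array(c["tvec"],float).ravel()
def rays(c,uv):
    R,t=Rt(c);p=cv2.undistortPoints(np.array(uv,float).reshape(-1,1,2),c["K"],np.array(c["dist_coeffs"])).reshape(-1,2)
    return -R.T@t,np.c_[p,np.ones(len(p))]@R
def plane(c,uv,z):
    o,d=rays(c,uv);return o+d*((z-o[2])/d[:,2])[:,None]
def cloud(c,m):
    v,u=np.nonzero(m&(c["depth"]>0));o,d=rays(c,np.c_[u,v]);return o+d*c["depth"][v,u][:,None]
def tri(c1,a,c2,b):
    o1,d1=rays(c1,[a]);o2,d2=rays(c2,[b]);d1=d1[0];d2=d2[0]
    s=np.linalg.lstsq(np.c_[d1,-d2],o2-o1,rcond=None)[0];p,q=o1+s[0]*d1,o2+s[1]*d2
    return (p+q)/2,np.linalg.norm(p-q)
def box(u0,v0,u1,v1):
    m=np.zeros((480,640),bool);m[v0:v1,u0:u1]=1;return m
E
python3 - <<'E'
from h import *;import pickle
np.set_printoptions(precision=1,suppress=True)
d=pickle.load(open("d.pkl","rb"));S,T=d["scene"],d["top"]
def cop(c):
    h=cv2.cvtColor(c["img"],cv2.COLOR_RGB2HSV).astype(int);return (h[...,0]<14)&(h[...,1]>100)&(h[...,2]>130)
for n,c,bx in(("scene beaker",S,box(240,265,285,320)),("top beaker",T,box(370,232,408,270)),("top spare",T,box(235,230,275,268)),("scene spare",S,box(395,290,440,350)),):
    m=cop(c)&bx;P=cloud(c,m);v,u=np.nonzero(m);print(n,m.sum(),(u.min(),u.max(),v.min(),v.max()),"z pct",np.percentile(P[:,2],[1,50,99]))
    top=P[P[:,2]>np.percentile(P[:,2],99)-8];print("  rim bbox",top.min(0),top.max(0),(top.min(0)+top.max(0))/2)
for n,c,bx in(("brick T",T,box(350,225,415,285)),("brick S",S,box(235,285,305,340))):
    m=(c["img"].min(2)>150)&bx;P=cloud(c,m);q=P[(abs(P[:,2]-np.median(P[:,2]))<8)];print(n,np.median(q[:,2]),cv2.minAreaRect(q[:,:2].astype(np.float32)))
for n,c,bx in(("lamp T",T,box(460,250,530,300)),("lamp S",S,box(140,235,190,305)),("jar T",T,box(298,160,328,200)),("mallet T",T,box(340,150,440,200))):
    P=cloud(c,bx)
    for lo,hi in((12,20),(20,90),(90,140),(140,175)):
        q=P[(P[:,2]>lo)&(P[:,2]<hi)]
        if len(q)>8:print(n,lo,hi,len(q),q.min(0),q.max(0))
for n,c,b in(("c_T",T,(345,210,535,310)),("c_S",S,(130,220,330,350))):
    u0,v0,u1,v1=b;cv2.imwrite(f"pics/{n}.png",cv2.resize(c["img"][v0:v1,u0:u1,::-1],None,fx=4,fy=4,interpolation=2))
E
```

```text
scene beaker 1150 (np.int64(240), np.int64(284), np.int64(275), np.int64(315)) z pct [ -1.7  75.2 117.6]
  rim bbox [ 529.7 -137.7  109.6] [588.2 -81.2 119.4] [ 559.  -109.4  114.5]
top beaker 288 (np.int64(377), np.int64(400), np.int64(238), np.int64(260)) z pct [ 26.4  38.3 118.5]
  rim bbox [ 532.4 -135.6  110.5] [587.  -83.9 119.8] [ 559.7 -109.8  115.2]
top spare 239 (np.int64(243), np.int64(263), np.int64(237), np.int64(257)) z pct [-4.7  5.9 88.4]
  rim bbox [532.6 232.5  80.8] [588.6 286.2  89.5] [560.6 259.3  85.2]
scene spare 2508 (np.int64(395), np.int64(439), np.int64(290), np.int64(349)) z pct [-2.4  2.8 86.5]
  rim bbox [530.6 231.8  78.5] [589.5 287.   89.3] [560.  259.4  83.9]
brick T 29.666289813770163 ((552.324951171875, -98.7115478515625), (112.43388366699219, 114.23136138916016), 86.67693328857422)
brick S 31.178220092554056 ((551.4349975585938, -97.3186264038086), (115.968505859375, 120.13599395751953), 86.61980438232422)
lamp T 12 20 34 [ 453.  -430.    12.2] [ 536.4 -351.8   19.9]
lamp T 20 90 478 [ 451.9 -431.8   20.2] [ 537.6 -351.5   88.7]
lamp T 90 140 345 [ 462.2 -428.3   90.2] [ 529.1 -362.4  140. ]
lamp T 140 175 230 [ 461.9 -427.   140. ] [ 527.6 -363.3  163.5]
lamp S 12 20 86 [ 479.5 -430.2   12.1] [ 541.4 -350.7   19.9]
lamp S 20 90 762 [ 451.7 -439.    20.1] [ 541.5 -349.6   89.9]
lamp S 90 140 410 [ 460.  -427.3   90.1] [ 531.1 -361.2  140. ]
lamp S 140 175 258 [ 458.7 -428.4  140. ] [ 528.4 -359.6  162.1]
jar T 12 20 21 [732.   72.7  12. ] [759.9 134.4  19.9]
jar T 20 90 349 [731.6  72.5  21.6] [790.7 133.8  90. ]
jar T 90 140 104 [741.3  80.8  90. ] [785.2 125.8 136.1]
mallet T 12 20 194 [ 748.7 -254.9   12. ] [844.2   5.   20. ]
mallet T 20 90 704 [ 748.8 -253.3   20. ] [843.3   5.3  37.8]
```

View pics/c_S.png

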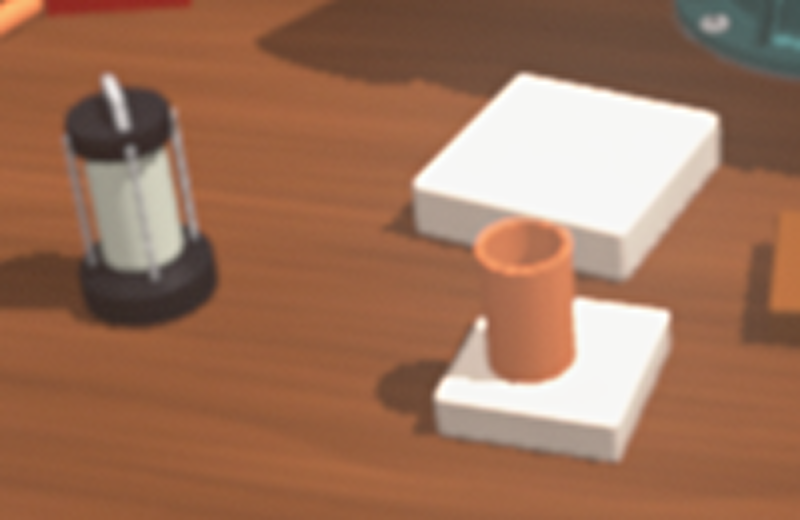

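View pics/c_T.png

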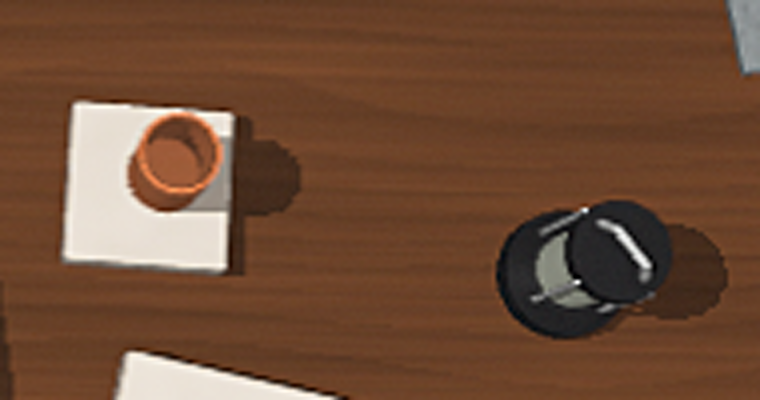

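The beaker is at (559,-110), with its rim at z≈115 in both views. The brick centre is (552,-98) with its top at 30, and the lantern is at (495,-392). I'll grasp from the side away from the lantern, 40° below horizontal, so the tip brings the tool nearly straight down and leaves the mouth free towards the light. First I move high and yaw.

```bash
cat > goal.py <<'E'
import numpy as np,sys
from station import r
from scipy.spatial.transform import Rotation as Ro
np.set_printoptions(precision=3,suppress=True)
B=np.array([559.4,-109.6]);L=np.array([495.,-392.]);d=(L-B)/np.linalg.norm(L-B)
ax=np.array([-d[1],d[0],0])          # tip axis z x d
def tool(below):                     # approach 'below' deg under horizontal, heading to the lantern
    a=np.radians(below);z=np.r_[np.cos(a)*d,-np.sin(a)];y=ax;return Ro.from_matrix(np.c_[np.cross(y,z),y,z])
def need(p,Rt):
    s=r.state();Rc=Ro.from_quat(s["eef_rot"])
    print("t",s["clock"],"tcp",s["tool_pos"],"q",s["joint_pos"],"w",s["width"],"F",s["ft_force"])
    print("need xyz",(np.array(p)-s["tool_pos"])/50,"turn",(Rt*Rc.inv()).as_rotvec(degrees=True)/6)
E
python3 -m pendant '[{"turn":[0,0,-0.87],"xyz":[0,0,1],"claw":-1},{"turn":[0,0,-0.87],"xyz":[0,0,1],"claw":-1},{"turn":[0,0,-0.87],"xyz":[0.45,-1,0],"claw":-1},{"turn":[0,0,-0.87],"xyz":[0.45,-1,0],"claw":-1},{"turn":[0,0,-0.87],"xyz":[0.45,-1,0],"claw":-1},{"turn":[0,0,-0.87],"xyz":[0.45,-1,0],"claw":-1},{"turn":[0,0,-0.87],"xyz":[0.45,-1,0],"claw":-1},{"turn":[0,0,-0.87],"xyz":[0.45,-1,0],"claw":-1},{"turn":[0,0,-0.87],"xyz":[0.45,-1,0],"claw":-1},{"turn":[0,0,-0.87],"xyz":[0.45,-1,0],"claw":-1},{"turn":[0,0,-0.87],"xyz":[0.45,-1,0],"claw":-1},{"turn":[0,0,-0.87],"xyz":[0.45,-1,0],"claw":-1}]'
python3 -c "
from goal import *
Rt=tool(40);z=Rt.as_matrix()[:,2];G=np.r_[B,82];print(z,G+19*z)
need(G+19*z-130*z+[0,0,80],Rt);need(G+19*z-130*z+[0,0,80],tool(90))"
```

```text
clock: 1.6
tool_pos: [513.8, 136.0, 284.2]
eef_rot: [0.689, 0.724, -0.0, -0.0]
ft_force: [0.8, 1.3, 0.4]
width: 91.2
finger_force: 0.0
[-0.17  -0.747 -0.643] [ 556.164 -123.791   69.787]
t 1.6 tcp [513.831 135.996 284.17 ] q [ 0.215 -0.004  1.999 -0.     1.147  0.165] w 91.23997074136805 F [0.778 1.259 0.391]
need xyz [ 1.289 -3.254 -1.016] turn [-8.326  0.728 -2.447]
t 1.6 tcp [513.831 135.996 284.17 ] q [ 0.215 -0.004  1.999 -0.     1.147  0.165] w 91.23997074136805 F [0.778 1.259 0.391]
need xyz [ 1.289 -3.254 -1.016] turn [ 0.    -0.    -2.616]
```

```bash
python3 -m pendant '[{"turn":[-0.83,0.07,-0.24],"xyz":[0.13,-0.33,-0.1],"claw":-1},{"turn":[-0.83,0.07,-0.24],"xyz":[0.13,-0.33,-0.1],"claw":-1},{"turn":[-0.83,0.07,-0.24],"xyz":[0.13,-0.33,-0.1],"claw":-1},{"turn":[-0.83,0.07,-0.24],"xyz":[0.13,-0.33,-0.1],"claw":-1},{"turn":[-0.83,0.07,-0.24],"xyz":[0.13,-0.33,-0.1],"claw":-1},{"turn":[-0.83,0.07,-0.24],"xyz":[0.13,-0.33,-0.1],"claw":-1},{"turn":[-0.83,0.07,-0.24],"xyz":[0.13,-0.33,-0.1],"claw":-1},{"turn":[-0.83,0.07,-0.24],"xyz":[0.13,-0.33,-0.1],"claw":-1},{"turn":[-0.83,0.07,-0.24],"xyz":[0.13,-0.33,-0.1],"claw":-1},{"turn":[-0.83,0.07,-0.24],"xyz":[0.13,-0.33,-0.1],"claw":-1},{"turn":[0,0,0],"xyz":[0,0,0],"claw":-1}]'
python3 -c "
from goal import *
import cv2
from station import optics
Rt=tool(40);z=Rt.as_matrix()[:,2];G=np.r_[B,82]
need(G+19*z-130*z,Rt)
s=r.state();c=optics.camera('wrist');cv2.imwrite('pics/w1.png',c['img'][:,:,::-1])
import pickle;pickle.dump((s,c),open('w1.pkl','wb'))"
```

```text
clock: 2.98
tool_pos: [578.0, -27.4, 232.6]
eef_rot: [0.706, 0.569, -0.33, 0.262]
ft_force: [-0.5, 0.7, 0.3]
width: 91.2
finger_force: 0.0
t 2.975 tcp [578.017 -27.364 232.59 ] q [ 0.266  0.384  1.849 -0.748  1.457  0.787] w 91.20853334094446 F [-0.458  0.7    0.262]
need xyz [ 0.006  0.013 -1.585] turn [-0.029 -0.041 -0.07 ]
```

View pics/w1.png

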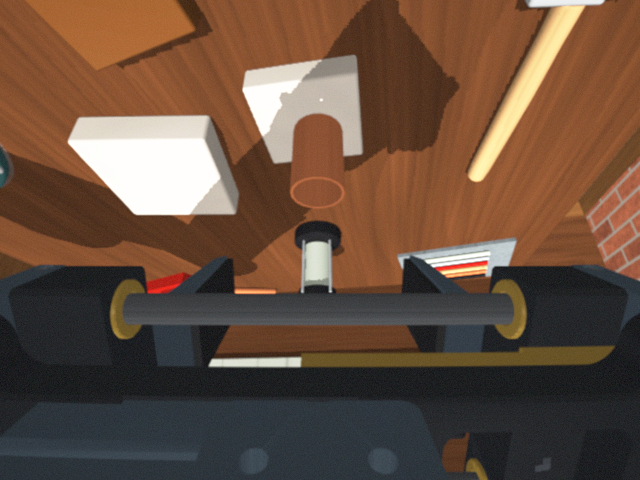

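The wrist view shows the beaker centred at (318,160) with the lantern straight behind it at (318,255), so the line-up is right. Next I descend and advance.

```bash
python3 -m pendant '[{"turn":[0,0,-0.07],"xyz":[0,0,-0.8],"claw":-1},{"turn":[0,-0.04,0],"xyz":[0,0,-0.79],"claw":-1},{"turn":[0,0,0],"xyz":[-0.055,-0.243,-0.209],"claw":-1},{"turn":[0,0,0],"xyz":[-0.055,-0.243,-0.209],"claw":-1},{"turn":[0,0,0],"xyz":[-0.055,-0.243,-0.209],"claw":-1},{"turn":[0,0,0],"xyz":[-0.055,-0.243,-0.209],"claw":-1},{"turn":[0,0,0],"xyz":[-0.055,-0.243,-0.209],"claw":-1},{"turn":[0,0,0],"xyz":[-0.055,-0.243,-0.209],"claw":-1},{"turn":[0,0,0],"xyz":[-0.055,-0.243,-0.209],"claw":-1},{"turn":[0,0,0],"xyz":[-0.055,-0.243,-0.209],"claw":-1},{"turn":[0,0,0],"xyz":[0,0,0],"claw":-1}]'
python3 -c "
from goal import *
import cv2
from station import optics
Rt=tool(40);z=Rt.as_matrix()[:,2];G=np.r_[B,82]
need(G+19*z,Rt)
c=optics.camera('scene');cv2.imwrite('pics/s2.png',cv2.resize(c['img'][150:350,130:400,::-1],None,fx=2.9,fy=2.9))"
```

```text
clock: 4.4
tool_pos: [555.7, -125.3, 70.3]
eef_rot: [0.709, 0.565, -0.329, 0.263]
ft_force: [0.0, 1.0, -0.2]
width: 91.4
finger_force: 0.0
t 4.4 tcp [ 555.693 -125.261   70.295] q [ 0.121  0.575  1.952 -0.889  1.183  0.946] w 91.4274596414283 F [ 0.034  0.989 -0.228]
need xyz [ 0.009  0.029 -0.01 ] turn [-0.03   0.013  0.008]
```

View pics/s2.png

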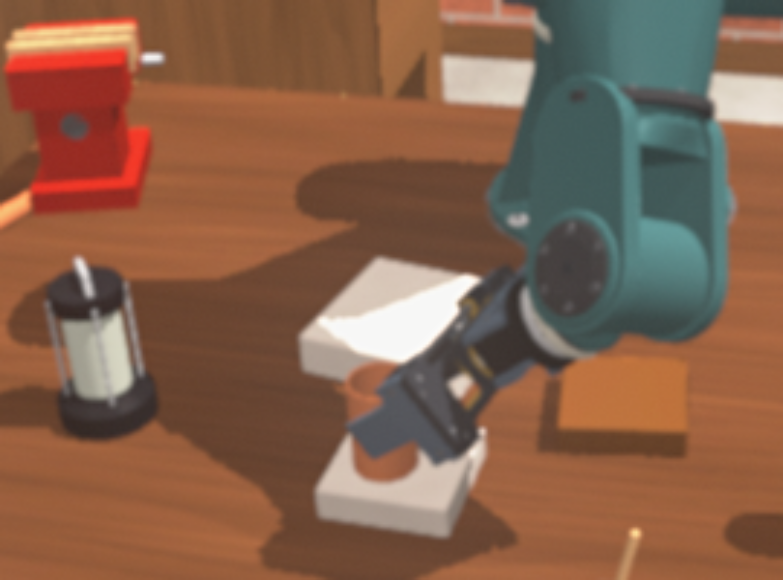

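The fingers straddle the beaker at crop pixel (385,420), with nothing touching. Closing.

```bash
python3 -m pendant '[{"turn":[0,0,0],"xyz":[0,0,0],"claw":1},{"turn":[0,0,0],"xyz":[0,0,0],"claw":1},{"turn":[0,0,0],"xyz":[0,0,0],"claw":1},{"turn":[0,0,0],"xyz":[0,0,0],"claw":1},{"turn":[0,0,0],"xyz":[0,0,0],"claw":1},{"turn":[0,0,0],"xyz":[0,0,0],"claw":1},{"turn":[0,0,0],"xyz":[0,0,0],"claw":1},{"turn":[0,0,0],"xyz":[0,0,0],"claw":1},{"turn":[0,0,0],"xyz":[0,0,0],"claw":1},{"turn":[0,0,0],"xyz":[0,0,0],"claw":1}]'
```

```text
clock: 5.7
tool_pos: [556.5, -124.4, 71.2]
eef_rot: [0.709, 0.565, -0.328, 0.263]
ft_force: [-1.4, 2.3, 4.6]
width: 54.1
finger_force: 29.9
```

```bash
python3 -m pendant '[{"turn":[0,0,0],"xyz":[0,0,0.1],"claw":1},{"turn":[0,0,0],"xyz":[0,0,0.3],"claw":1},{"turn":[0,0,0],"xyz":[0,0,0.35],"claw":1},{"turn":[0,0,0],"xyz":[0,0,0.35],"claw":1},{"turn":[0,0,0],"xyz":[0,0,0.35],"claw":1},{"turn":[0,0,0],"xyz":[0,0,0.35],"claw":1},{"turn":[0,0,0],"xyz":[0,0,0.35],"claw":1},{"turn":[0,0,0],"xyz":[0,0,0.35],"claw":1},{"turn":[0,0,0],"xyz":[0,0,0.35],"claw":1},{"turn":[0,0,0],"xyz":[0,0,0.35],"claw":1},{"turn":[0,0,0],"xyz":[0,0,0.2],"claw":1},{"turn":[0,0,0],"xyz":[0,0,0],"claw":1}]'
cat > chk.py <<'E'
from h import *;from station import optics;import sys
np.set_printoptions(precision=1,suppress=True)
c=optics.camera('scene');n=sys.argv[1]
h=cv2.cvtColor(c["img"],cv2.COLOR_RGB2HSV).astype(int);m=(h[...,0]<14)&(h[...,1]>100)&(h[...,2]>100)
v,u=np.nonzero(m&(c["depth"]>0));P=cloud(c,m);k=(abs(P[:,0]-555)<70)&(abs(P[:,1]+112)<90)&(P[:,2]>100)
print("beaker cloud",k.sum(),P[k].min(0),P[k].max(0));cv2.imwrite(f'pics/{n}.png',cv2.resize(c['img'][100:350,130:400,::-1],None,fx=2.4,fy=2.4))
E
python3 chk.py s3
python3 -c "
from goal import *
Rt=tool(40);z=Rt.as_matrix()[:,2];Rb=tool(85);zb=Rb.as_matrix()[:,2]
G=np.array([554.,-104,252]);need(G+19*zb,Rb)"
```

```text
clock: 7.2
tool_pos: [556.8, -124.4, 241.8]
eef_rot: [0.71, 0.565, -0.328, 0.263]
ft_force: [-0.4, -1.0, -2.3]
width: 54.0
finger_force: 29.9
beaker cloud 618 [ 530.9 -137.1  204.1] [619.9 -46.  358.2]
t 7.25 tcp [ 556.458 -124.383  241.11 ] q [ 0.122  0.309  1.935 -0.824  1.368  0.724] w 53.983530296242826 F [ 0.925  0.316 -3.32 ]
need xyz [-0.057  0.375 -0.161] turn [ 7.28  -1.639  0.007]
```

View pics/s3.png

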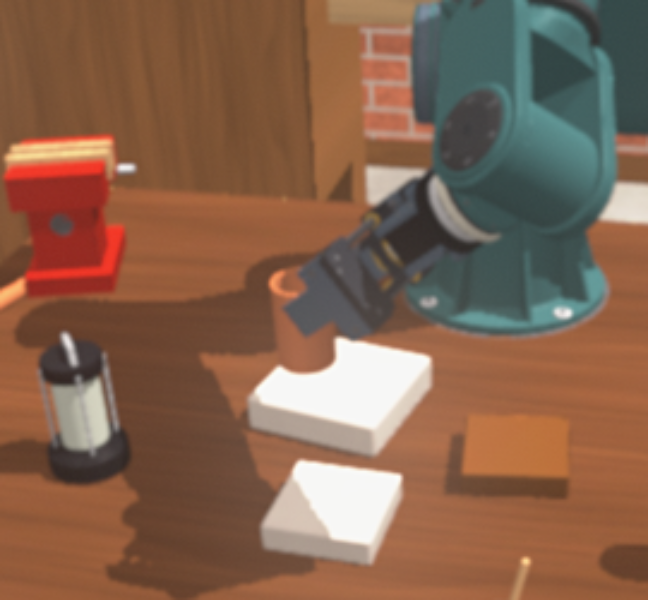

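The beaker is held level at crop pixel (303,325), with its underside at z≈200. The brick below is free and the other things have not moved. Now tipping 45°.

```bash
python3 -m pendant '[{"turn":[0.364,-0.082,0],"xyz":[-0.003,0.019,-0.008],"claw":1},{"turn":[0.728,-0.164,0],"xyz":[-0.006,0.038,-0.016],"claw":1},{"turn":[0.728,-0.164,0],"xyz":[-0.006,0.038,-0.016],"claw":1},{"turn":[0.728,-0.164,0],"xyz":[-0.006,0.038,-0.016],"claw":1},{"turn":[0.728,-0.164,0],"xyz":[-0.006,0.038,-0.016],"claw":1},{"turn":[0.728,-0.164,0],"xyz":[-0.006,0.038,-0.016],"claw":1},{"turn":[0.728,-0.164,0],"xyz":[-0.006,0.038,-0.016],"claw":1},{"turn":[0.728,-0.164,0],"xyz":[-0.006,0.038,-0.016],"claw":1},{"turn":[0.728,-0.164,0],"xyz":[-0.006,0.038,-0.016],"claw":1},{"turn":[0.728,-0.164,0],"xyz":[-0.006,0.038,-0.016],"claw":1},{"turn":[0.364,-0.082,0],"xyz":[-0.003,0.019,-0.008],"claw":1},{"turn":[0,0,0],"xyz":[0,0,0],"claw":1}]'
python3 chk.py s4
python3 -c "
from goal import *
Rb=tool(85);zb=Rb.as_matrix()[:,2]
G=np.array([554.,-104,252]);need(G+19*zb,Rb)"
```

```text
clock: 8.75
tool_pos: [553.2, -106.1, 233.0]
eef_rot: [0.782, 0.622, -0.034, 0.027]
ft_force: [0.3, 0.7, -2.8]
width: 53.8
finger_force: 29.8
beaker cloud 537 [ 518.9 -144.6  210.1] [617.2 -22.3 485.2]
t 8.8 tcp [ 553.28  -105.777  232.998] q [-0.184  0.11   1.979 -0.101  1.058  0.091] w 54.09846259760995 F [-0.157 -0.005 -2.004]
need xyz [0.007 0.003 0.001] turn [ 0.005 -0.004  0.012]
```

View pics/s4.png

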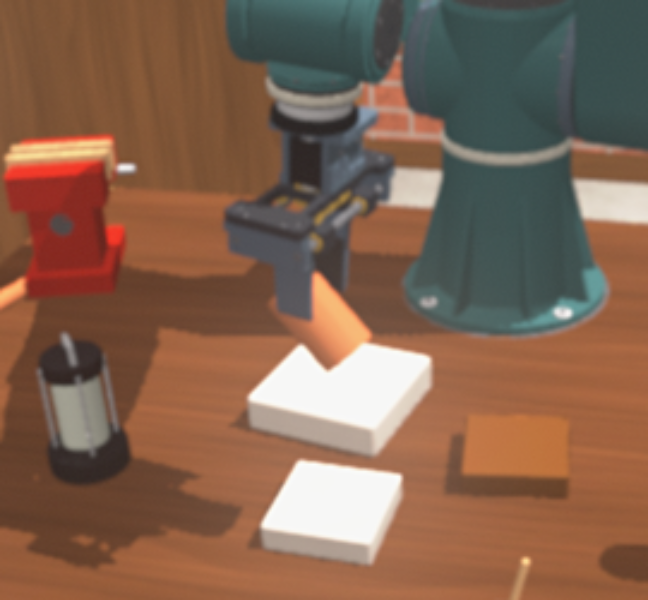

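The beaker, at crop pixel (325,325), is tipped about 45° with its mouth to the left towards the lantern, clear of the gripper body. Next I hold it for 2.75 s, in two calls.

```bash
python3 -m pendant '[{"turn":[0,0,0],"xyz":[0,0,0],"claw":1},{"turn":[0,0,0],"xyz":[0,0,0],"claw":1},{"turn":[0,0,0],"xyz":[0,0,0],"claw":1},{"turn":[0,0,0],"xyz":[0,0,0],"claw":1},{"turn":[0,0,0],"xyz":[0,0,0],"claw":1},{"turn":[0,0,0],"xyz":[0,0,0],"claw":1},{"turn":[0,0,0],"xyz":[0,0,0],"claw":1},{"turn":[0,0,0],"xyz":[0,0,0],"claw":1},{"turn":[0,0,0],"xyz":[0,0,0],"claw":1},{"turn":[0,0,0],"xyz":[0,0,0],"claw":1},{"turn":[0,0,0],"xyz":[0,0,0],"claw":1}]'
python3 -m pendant '[{"turn":[0,0,0],"xyz":[0,0,0],"claw":1},{"turn":[0,0,0],"xyz":[0,0,0],"claw":1},{"turn":[0,0,0],"xyz":[0,0,0],"claw":1},{"turn":[0,0,0],"xyz":[0,0,0],"claw":1},{"turn":[0,0,0],"xyz":[0,0,0],"claw":1},{"turn":[0,0,0],"xyz":[0,0,0],"claw":1},{"turn":[0,0,0],"xyz":[0,0,0],"claw":1},{"turn":[0,0,0],"xyz":[0,0,0],"claw":1},{"turn":[0,0,0],"xyz":[0,0,0],"claw":1},{"turn":[0,0,0],"xyz":[0,0,0],"claw":1},{"turn":[0,0,0],"xyz":[0,0,0],"claw":1}]'
python3 -c "
from goal import *
Rb=tool(40);zb=Rb.as_matrix()[:,2]
G=np.array([552.,-98,252]);need(G+19*zb,Rb)"
```

```text
clock: 10.18
tool_pos: [553.5, -105.4, 233.1]
eef_rot: [0.781, 0.623, -0.034, 0.027]
ft_force: [0.2, -0.8, -3.1]
width: 54.0
finger_force: 29.8
clock: 11.55
tool_pos: [553.5, -105.4, 233.1]
eef_rot: [0.781, 0.623, -0.034, 0.027]
ft_force: [-0.7, 0.1, -2.5]
width: 53.9
finger_force: 29.8
t 11.55 tcp [ 553.494 -105.425  233.115] q [-0.183  0.11   1.979 -0.1    1.059  0.091] w 53.914485014522775 F [-0.675  0.095 -2.5  ]
need xyz [-0.095 -0.135  0.133] turn [-7.311  1.667  0.007]
```

```bash
python3 -m pendant '[{"turn":[-0.365,0.083,0],"xyz":[-0.005,-0.007,0.007],"claw":1},{"turn":[-0.731,0.167,0],"xyz":[-0.01,-0.013,0.013],"claw":1},{"turn":[-0.731,0.167,0],"xyz":[-0.01,-0.013,0.013],"claw":1},{"turn":[-0.731,0.167,0],"xyz":[-0.01,-0.013,0.013],"claw":1},{"turn":[-0.731,0.167,0],"xyz":[-0.01,-0.013,0.013],"claw":1},{"turn":[-0.731,0.167,0],"xyz":[-0.01,-0.013,0.013],"claw":1},{"turn":[-0.731,0.167,0],"xyz":[-0.01,-0.013,0.013],"claw":1},{"turn":[-0.731,0.167,0],"xyz":[-0.01,-0.013,0.013],"claw":1},{"turn":[-0.731,0.167,0],"xyz":[-0.01,-0.013,0.013],"claw":1},{"turn":[-0.731,0.167,0],"xyz":[-0.01,-0.013,0.013],"claw":1},{"turn":[-0.365,0.083,0],"xyz":[-0.005,-0.007,0.007],"claw":1},{"turn":[0,0,0],"xyz":[0,0,0],"claw":1}]'
python3 -m pendant '[{"turn":[0,0,0],"xyz":[0,0,0],"claw":1},{"turn":[0,0,0],"xyz":[0,0,0],"claw":1},{"turn":[0,0,0],"xyz":[0,0,0],"claw":1},{"turn":[0,0,0],"xyz":[0,0,0],"claw":1}]'
python3 chk.py s5
python3 -c "
from goal import *
Rb=tool(40);zb=Rb.as_matrix()[:,2]
G=np.array([552.,-98,252]);need(G+19*zb,Rb)"
```

```text
clock: 13.05
tool_pos: [548.5, -111.7, 239.2]
eef_rot: [0.709, 0.565, -0.33, 0.263]
ft_force: [0.7, 0.9, -2.5]
width: 54.1
finger_force: 29.9
clock: 13.55
tool_pos: [548.5, -112.1, 239.8]
eef_rot: [0.709, 0.565, -0.33, 0.263]
ft_force: [-0.1, -0.6, -2.6]
width: 54.0
finger_force: 29.9
beaker cloud 606 [ 523.2 -124.5  201.9] [606.1 -37.  355.3]
t 13.6 tcp [ 548.491 -112.02   239.724] q [ 0.145  0.305  1.945 -0.814  1.38   0.74 ] w 54.04997017303502 F [ 0.036 -0.29  -2.23 ]
need xyz [ 0.005 -0.003  0.001] turn [-0.003  0.002  0.007]
```

View pics/s5.png

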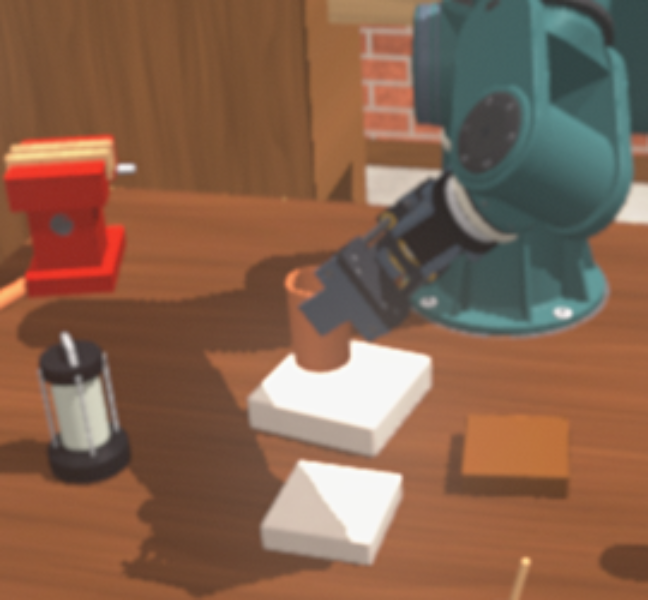

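The beaker is upright again at crop pixel (320,320), over the brick's centre. Its underside is at z≈200, about 170 mm above the brick, and everything else is in place.

```bash
python3 -c "
from station import r
print(r.close_job())"
```

```text
the job is handed in; nothing more can be done
None
```

The job is handed in: the beaker was lifted, tipped 45° towards the lantern for over 2.5 s, brought upright again, and is held level about 17 cm above the brick, with nothing else touched; no verdict came back.

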